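Torque the centrifuge rotor nut and hang the key back behind its keeper

ROBOT

A 6-joint arm with a two-finger parallel gripper is mounted at the origin on the work surface. World frame = base frame: x ahead of the robot, y to its left, z up, the work surface at z = 0. Lengths are in m, angles in rad, forces in N, time in s.
With the tool pointing down it reaches from about 0.3 to 0.95 m from the base axis. Payload 3.1 kg.
Tool frame: the origin (TCP) lies midway between the tips of the shut fingers; the grasp point (between the pads) lies 19 mm behind it; z points along the fingers, y is the line along which they close (so a half turn about z gives the same grasp; the last joint's range is limited). The gripper opens to 85 mm and grips with 20 to 120 N. Pads are 22 mm wide; open, the fingers measure 114 mm over their backs; the gripper's body (76 mm by 85 mm) begins 54 mm behind the grasp point. The pads swing forward as they close: fully open they stand 13 mm farther back than shut.
Start: joints at [-1.212, 0.308, 1.634, -0, 1.2, -0.07], TCP at [0.26, -0.568, 0.231] pointing down, gripper open.
Joint ranges: [-3.06, 3.06], [-0.79, 1.96], [0.05, 2.63], [-1.19, 4.34], [0.05, 2.64], [-2.94, 2.94]. Speed limits (rad/s): [2.79, 2.79, 3.14, 3.14, 3.14, 3.14].

INTERFACE

Orientations are given as a unit quaternion [x, y, z, w].
In Python, from plant import env gives the robot as it stands.
- The arm moves only by the shell command python3 -m creep 'ROWS' [FORCE]. ROWS is a JSON object of lists of equal length, an entry for each row: "claw": the opening, from -1 (shut) to 1 (fully open); "linear": the shift along the tool's x, y, z in units of 0.4 m (1.0 is 0.4 m), a list of three; "yaw": the turn about the tool's z in units of 30 degrees (1.0 is 30 degrees). A call has 1 to 8 rows; each row is the pose to reach, as a shift and turn from the pose commanded when the call began, along the tool's axes at that moment; what a row does not reach only later rows make up. A row lasts 1/8 s, in which the tool goes at most 62.5 mm and 10.7 degrees, less where a joint would pass 70% of its speed; a pose out of reach is approached as far as the arm can. A call with a number of a shift or a turn outside -1 to 1 is refused whole. A call with a gripper value outside its range is refused whole. The fingers move at their own pace and stop on an object; FORCE is the grip in N (left out, the last holds). Time passes only in rows, so rows that repeat a pose let the fingers close. It gives the time, the measured TCP pose, the force, the opening and the grip force at its end, in the units of the state.
- env.get_state(): the state, without advancing time (a new reading comes with each control period).
- env.grab_frame(name): name is "scene" or "top"; returns a dict with "pixels" (384x512x3 uint8, red, green, blue), "fx", "fy", "cx", "cy" (pixels), "rvec" (rotation vector, rad) and "tvec" (3), from world to camera coordinates, as OpenCV has them. Camera axes: x right, y down, z forward; pixel columns grow to the right and rows downward; lengths in m; the calibration is good to about 2 mm. A picture is of the moment at which its call begins. There is no depth.
- env.close_job(): hands the job in; it is judged then, once.
Trained networks look in a picture, given as the dict that the camera call returned (one of the last four; its "shot" number tells which), for a name from the list of things; names that differ only in an ending like _2 or _b are one class to them, and where a whole thing is asked for, a point or a joint stands for the part that bears it (a point fixed in the world has none). Each returns a list of dicts, best first, with "score" (0 to 1); they miss things now and then, are a little off and sometimes report something else, mostly with a low value. They report only what shows in the picture. A call takes as long as a camera call.
- env.boxes_of(picture, target): "position" ([x, y, z] in m, in world coordinates, good to about 4 mm: the middle of the surface that is visible of it).
- env.place_of(picture, target): "position" ([x, y, z] in m, in world coordinates, good to about 4 mm: a listed point, or the origin of a listed thing).
The state is a dict: "t": time; "joints": joint angles; "joint_velocities": joint speeds; "tau": joint torques, N m; "position": TCP position; "tool_rot": TCP orientation; "wrist_force": force on the tool from outside, world axes, zero at the start; "wrist_torque": the same for the moment, N m; "finger_gap": finger opening in m; "finger_force": force on a finger pad.
Only numpy, scipy, OpenCV 4.12 (cv2) and the standard library are available. Lean on these libraries where they do the work, as an engineer would, in place of code of your own. Each camera call takes 0.05 s, during which the arm holds its last target. There are 200 camera calls.

TASK

The rotor of the small bench centrifuge is in place but its square nut is still loose. Take the T-handled torque key off its hook - its sprung keeper must be pressed open by the thumb plate before the handle will lift out - fit it over the nut, tighten clockwise and stop at the first click, then hang the key back on the hook with the keeper shut over its handle. Leave the vial tray, rotor lid and bottle where they are.

Things in the scene. Friction and masses are not known exactly. Their poses are not given: they have to be found in the camera images.
- key_grip (a point): Middle of the torque key's black T-handle: a bar 110 mm long (its y), 20 thick (x), 24 tall (z up). The key weighs about 0.25 kg; below the bar a steel shank 11 mm thick carries a 26 mm clutch barrel, 58 to 76 mm below this point, and a square socket at its foot.
- key_mouth (a point): Centre of the socket's open lower end, on the key's axis, 112 mm below key_grip. Socket 29 mm square outside, 23 inside, 28 deep; its flats are square to the handle's x and y while the clutch is at 0.
- clutch (a joint): Preset clutch between handle and shank (rad), 0 at rest. Turned clockwise from above, both turn as one up to 0.4 N m; there it clicks over (from 0.06 rad) and the handle alone runs on against a steady 0.4 to 0.5 N m, to a dead stop at 0.6 that would overtighten. Eased back, it springs to 0: ease the handle back before letting go.
- hook_seat (a point): Where the hung handle's middle lies, 132 mm above the bench: bar along y across two level prongs 8 mm thick, 60 apart, that run along x, tips turned up 10 mm, 8 mm stops behind (play 3 mm in x, 20 in y); shank down between. x points from the prong tips to the stand's post, z up. Post and crossbar begin 48 mm behind, no higher than the prongs.
- stand: Grey fixed stand of the hook; base 180 x 150 x 12 mm, origin on the bench under hook_seat, same axes. The key goes in and out only straight down and up; the claws, 167 mm above the bench, are the highest part, so raise the handle 155 mm before moving sideways. To hang the key up, hold it higher, fingertips not below the handle's underside, else the front finger lands on the thumb plate.
- keeper (a joint): Sprung keeper, slides along hook_seat's x (m): 0 shut, 0.015 fully in; 2 N to start, 4 N at the end; springs shut. Shut, two claws 10 mm wide, 42 mm either side of the middle, reach over the rear 6 mm of the handle, just above it, and cannot be lifted open; from 0.009 they clear it. Their tops slope: a handle lowered onto them pushes them back (about 6 N) and they snap over it.
- thumb_plate (a point): Middle of the front of the keeper's thumb plate, 30 mm wide, reaching from 3 to 22 mm below the hung handle's underside. Shut, it stands 13 mm in front of the handle's front face; pressed along +x of hook_seat until flush with that, the keeper is open. A grasp across the handle's middle, fingertips 12 mm below its underside, presses the plate and grips at once; the claws leave 74 mm free behind.
- nut_top (a point): Top of the loose steel nut on the rotor: 20 mm square, straight for 10 mm, then tapering over 6 mm to 11 mm square under a small dome. 21.5 mm below this point is its round flange, 46 mm wide, on which the fitted socket's mouth rests. x and y are square to the nut's flats and turn with it.
- nut (a joint): Angle of the nut (rad), growing clockwise seen from above: starts between 0.15 and 0.65, runs against 0.08 N m, is tight at 1.1 and stops dead there; stays where it is left. The rotor does not turn.
- centrifuge: White bench centrifuge with a grey front panel, fixed, 220 x 220 mm, rim 120 mm high round a well 166 mm wide with the rotor; clear lid open at its far (+x) side, leaning away, top 250 mm high. Origin under the nut.
- vial_tray: Bystander: white vial tray 130 x 105 x 50 mm, origin under its middle.
- rotor_lid: Bystander: round aluminium rotor lid, 148 mm across, 36 tall, origin under its middle.
- bottle: Bystander: amber bottle, 70 mm across, 150 tall, origin under its middle.

How it is judged:
By the outcome, as a careful person would: the job done as asked, in the order asked, and still so for the second after the job is handed in, with the robot touching nothing.
It also fails if it takes over 59 s, if anything falls off the work surface, if the arm or the gripper's body presses on something with over 40 N, if the wrist force passes 120 N, or if a joint passes its speed limit or range.

## Working session

There is one attempt and no reset: what is moved stays moved. The work goes in short steps, Python scripts to look and compute and a shell command to move; the robot and the scene stay as the last step left them, time stands still between calls to the robot, and variables do not carry over. Pictures are saved under pics/ and viewed, at most 10 in all, crops included, and the job is handed in when it is done.

```bash
mkdir -p pics; cat > h.py <<'E'
import numpy as np, cv2
from plant import env
from scipy.spatial.transform import Rotation as R
def look(names, cams=("scene","top"), save=None):
    out={}
    for c in cams:
        p=env.grab_frame(c)
        if save: cv2.imwrite(f"pics/{save}_{c}.png", p["pixels"][:,:,::-1])
        for n in names:
            r=env.place_of(p,n)[:2]
            print(c,n,[(np.round(d["position"],4).tolist(),round(d["score"],2)) for d in r])
        out[c]=p
    return out
def proj(p,X):
    K=np.array([[p["fx"],0,p["cx"]],[0,p["fy"],p["cy"]],[0,0,1.]])
    return cv2.projectPoints(np.array(X,float).reshape(-1,3),np.array(p["rvec"],float),np.array(p["tvec"],float),K,None)[0][:,0]
def ray(p,u,v,z):
    Rm=cv2.Rodrigues(np.array(p["rvec"],float))[0]; t=np.array(p["tvec"],float)
    d=Rm.T@np.array([(u-p["cx"])/p["fx"],(v-p["cy"])/p["fy"],1]); o=-Rm.T@t
    return o+d*(z-o[2])/d[2]
def st():
    s=env.get_state(); print(round(s["t"],3),"pos",np.round(s["position"],4),"yaw-x,y axes",np.round(R.from_quat(s["tool_rot"]).as_matrix()[:,:2].T,3).tolist(),"F",np.round(s["wrist_force"],1),"T",np.round(s["wrist_torque"],2),"gap",round(s["finger_gap"],4),"ff",np.round(s["finger_force"],1),"j",np.round(s["joints"],2))
E
python3 - <<'E'
from h import *
o=look(["key_grip","key_mouth","hook_seat","thumb_plate","nut_top","stand","centrifuge","vial_tray","rotor_lid","bottle"],save="a")
st()
im=np.hstack([]) if 0 else None
E
```

```text
scene key_grip [([0.531, 0.2278, 0.1314], 0.86)]
scene key_mouth [([0.5352, 0.2249, 0.0196], 0.61)]
scene hook_seat [([0.538, 0.2258, 0.1342], 0.69), ([0.4692, 0.5284, 0.0014], 0.35)]
scene thumb_plate [([0.514, 0.2333, 0.11], 0.67), ([0.4972, -0.2074, 0.1314], 0.64)]
scene nut_top [([0.4984, -0.2059, 0.131], 0.63)]
scene stand [([0.5142, 0.2331, 0.1124], 0.73), ([0.4707, 0.5272, -0.0018], 0.71)]
scene centrifuge [([0.5043, -0.2093, 0.0011], 0.93)]
scene vial_tray [([0.7527, -0.0272, -0.0029], 0.6)]
scene rotor_lid [([0.4719, 0.5257, 0.0006], 0.85)]
scene bottle [([0.4723, -0.4829, 0.002], 0.55)]
top key_grip [([0.5359, 0.2234, 0.1345], 0.8), ([0.5317, 0.2306, 0.1319], 0.57)]
top key_mouth [([0.5326, 0.2292, 0.1299], 0.67), ([0.498, -0.2113, -0.0006], 0.56)]
top hook_seat [([0.531, 0.2284, 0.1289], 0.95), ([0.4982, -0.2095, -0.0034], 0.68)]
top thumb_plate [([0.5164, 0.2328, 0.1052], 0.66)]
top nut_top [([0.5042, -0.2089, 0.1318], 0.61)]
top stand [([0.5354, 0.226, 0.0003], 0.96)]
top centrifuge [([0.4987, -0.2097, 0.0031], 0.66)]
top vial_tray [([0.7524, -0.034, -0.0043], 0.69)]
top rotor_lid [([0.4698, 0.5263, -0.001], 0.97)]
top bottle [([0.4712, -0.4897, -0.0039], 0.85), ([0.4982, -0.2121, 0.0011], 0.38)]
1.1 pos [ 0.2598 -0.5684  0.2313] yaw-x,y axes [[0.909, 0.416, -0.0], [0.416, -0.909, -0.0]] F [ 0.5 -0.2  0.4] T [ 0.04 -0.02  0.  ] gap 0.0854 ff 0.0 j [-1.21  0.31  1.63 -0.    1.2  -0.07]
```

```bash
python3 - <<'E'
import cv2,numpy as np
from h import *
a=cv2.imread("pics/a_top.png"); p=env.grab_frame("top")
k=proj(p,[[.533,.227,.144],[.5,-.21,.132]]);print(k)
def crop(c,s=35): 
    u,v=np.round(c).astype(int); print("crop origin",u-s,v-s); return cv2.resize(a[max(0,v-s):v+s,max(0,u-s):u+s],(400,400),interpolation=cv2.INTER_CUBIC)
cv2.imwrite("pics/b.png",np.hstack([crop(k[0]),crop(k[1])]))
E
```

```text
[[193.7260771  214.91099986]
 [328.24287361 224.32772689]]
crop origin 159 180
crop origin 293 189
```

View pics/a_scene.png

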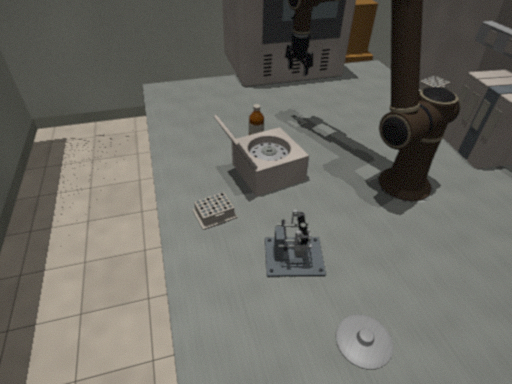

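View pics/b.png

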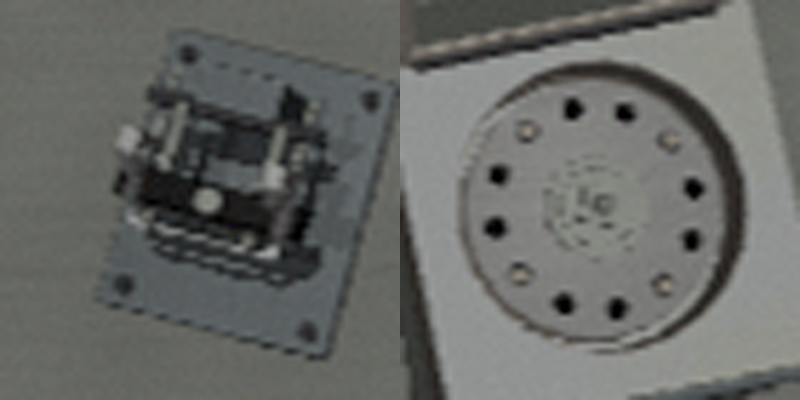

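The scene view shows the centrifuge at (268,160), the stand with the key at (295,245), the lid at (365,340) and the tray at (215,210). The top crop shows the stand's base tilted about 15° and the nut as only a few pixels at about (328,225). I need the stand yaw and the nut angle next.

```bash
python3 - <<'E'
from h import *
fs=[env.grab_frame("top") for _ in range(8)]
A=np.stack([f["pixels"].astype(float) for f in fs]); print("noise",A.std(0).mean()); p=fs[-1]
m=A.mean(0); s=[np.array([env.grab_frame("scene")["pixels"] for _ in range(4)]).mean(0)][0]; ps=env.grab_frame("scene")
# stand yaw from base screws (z=.012)
c=[(188,55),(372,98),(308,332),(124,285)]
P=[ray(p,159+a/5.714,180+b/5.714,.012) for a,b in c]; print(np.round(P,4).tolist())
x=(P[0]+P[1]-P[2]-P[3]); y=(P[0]+P[3]-P[1]-P[2]); print("stand yaw",np.arctan2(x[1],x[0]),np.arctan2(-y[0],y[1]),np.mean(P,0))
kt=proj(p,[[.501,-.208,.131]])[0]; ks=proj(ps,[[.501,-.208,.131]])[0]; print(kt,ks)
def crop(a,c,s):
    u,v=np.round(c).astype(int); print("origin",u-s,v-s); t=a[v-s:v+s,u-s:u+s,::-1]; t=np.clip((t-t.min())/(np.percentile(t,99.5)-t.min())*255,0,255).astype(np.uint8); return cv2.resize(t,(400,400),interpolation=cv2.INTER_CUBIC)
cv2.imwrite("pics/c.png",np.hstack([crop(m,kt,12),crop(s,ks,12)]))
# centrifuge yaw: rim corner edges printed via projections scale
print(ray(p,kt[0],kt[1]-10,.131)-ray(p,kt[0],kt[1],.131))
E
```

```text
noise 1.565242197578116
[[0.6358, 0.2626, 0.012], [0.6072, 0.1448, 0.012], [0.4599, 0.1834, 0.012], [0.49, 0.2995, 0.012]]
stand yaw -0.2524704401509162 -0.24565404169667057 [0.54820418 0.22257919 0.012     ]
[327.56808897 224.04026876] [269.13211922 145.21507893]
origin 316 212
origin 257 133
[ 0.03262697 -0.00104767  0.        ]
```

View pics/c.png

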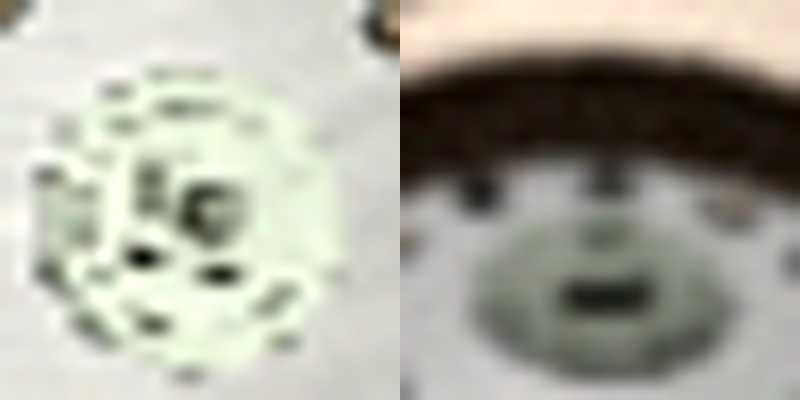

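The top crop shows the nut's shaded lower edge running from (145,258) to (220,272), tilted about 10° clockwise. That puts the nut flats' yaw near -0.21. The stand yaw is about -0.249.

```bash
cat >> h.py <<'E'
def to(goal,yaw=None):
    s=env.get_state(); M=R.from_quat(s["tool_rot"]).as_matrix()
    print("linear",np.round(M.T@(np.array(goal)-s["position"])/.4,4).tolist(),end=" ")
    if yaw is not None: print("yaw",round(float(-np.degrees((yaw-np.arctan2(M[1,0],M[0,0])+np.pi)%(2*np.pi)-np.pi)/30),4),end="")
    print()
def avg(names,n,cams=("scene","top")):
    for m in names:
        L={c:[] for c in cams}
        for c in cams:
            for _ in range(n):
                r=env.place_of(env.grab_frame(c),m)
                if r: L[c].append(r[0]["position"])
            if L[c]: print(m,c,np.round(np.median(L[c],0),4),np.round(np.std(L[c],0),4))
E
python3 - <<'E'
from h import *
for c in ("scene","top"):
    D={}
    for _ in range(6):
        p=env.grab_frame(c)
        for n in ("key_grip","hook_seat","nut_top"):
            r=env.place_of(p,n)
            if r: D.setdefault(n,[]).append(r[0]["position"])
    for n in D: print(c,n,np.round(np.median(D[n],0),4),np.round(np.std(D[n],0),4))
st(); to([.5335,.2272,.33],1.322)
E
```

```text
scene key_grip [0.5331 0.2227 0.1309] [0.001  0.0021 0.0419]
scene hook_seat [0.5369 0.2274 0.1332] [0.0011 0.0008 0.0627]
scene nut_top [ 0.4982 -0.2064  0.1298] [0.0016 0.0028 0.0484]
top key_grip [0.5347 0.2234 0.1305] [0.0074 0.0026 0.0099]
top hook_seat [0.5324 0.2299 0.131 ] [0.0015 0.0018 0.001 ]
top nut_top [ 0.5043 -0.209   0.1301] [0.004  0.165  0.0092]
4.2 pos [ 0.2599 -0.5684  0.2313] yaw-x,y axes [[0.909, 0.416, 0.0], [0.416, -0.909, -0.0]] F [ 0.4  0.8 -0.6] T [ 0.04 -0.01 -0.03] gap 0.0856 ff 0.0 j [-1.21  0.31  1.63  0.    1.2  -0.07]
linear [1.4492, -1.5245, -0.2467] yaw -1.7059
```

```bash
python3 -m creep '{"claw":[0.4,0.4,0.4],"linear":[[0,0,-0.15],[0,0,-0.3],[0,0,-0.3]],"yaw":[-0.3,-0.6,-0.9]}' 100; python3 -c "
from h import *
st(); to([.5335,.2272,.33],1.322)"
```

```text
t: 4.58
position: [0.2611, -0.5717, 0.3594]
tool_rot: [0.899, 0.437, -0.001, 0.007]
wrist_force: [-0.1, -0.6, -0.5]
finger_gap: 0.0598
finger_force: 0.0
4.575 pos [ 0.2611 -0.5717  0.3594] yaw-x,y axes [[0.618, 0.787, -0.007], [0.787, -0.617, 0.012]] F [-0.1 -0.6 -0.5] T [-0.02  0.03  0.01] gap 0.0598 ff 0.0 j [-1.21  0.22  1.49  0.    1.42 -0.55]
linear [1.992, -0.6983, 0.0508] yaw -0.796
```

```bash
python3 -m creep '{"claw":[0.4,0.4,0.4,0.4,0.4,0.4,0.4,0.4],"linear":[[0.125,-0.04,0],[0.25,-0.08,0],[0.375,-0.13,0],[0.5,-0.17,0],[0.625,-0.21,0],[0.75,-0.26,0],[0.88,-0.3,0],[1,-0.35,0]],"yaw":[-0.1,-0.2,-0.3,-0.4,-0.5,-0.6,-0.7,-0.8]}' >/dev/null; python3 -c "
from h import *
st(); to([.534,.2265,.30],1.322)"
```

```text
5.575 pos [ 0.3993 -0.1664  0.3516] yaw-x,y axes [[0.248, 0.969, -0.0], [0.969, -0.248, 0.001]] F [ 1.2 -0.5  0.4] T [-0.04 -0.05  0.03] gap 0.0599 ff 0.0 j [-0.5  -0.18  1.91  0.    1.41 -0.25]
linear [1.035, 0.0829, 0.1291] yaw -0.0028
```

```bash
python3 -m creep '{"claw":[0.4,0.4,0.4,0.4,0.4,0.4,0.4,0.4],"linear":[[0.14,0.02,0.02],[0.28,0.03,0.04],[0.42,0.04,0.05],[0.56,0.05,0.06],[0.7,0.06,0.08],[0.84,0.07,0.1],[0.99,0.08,0.12],[0.99,0.08,0.12]],"yaw":[0,0,0,0,0,0,0,0]}' >/dev/null; python3 - <<'E'
from h import *
import time
o=look(["key_grip"])
st(); to([.534,.2265,.20],1.322)
# grip-edge overlay on top view
for c in o:
    p=o[c]; print(c,proj(p,[[.534,.2265,.144]]))
    cv2.imwrite(f"pics/d_{c}.png",p["pixels"][:,:,::-1])
E
```

```text
scene key_grip [([0.5316, 0.2223, 0.1304], 0.74)]
top key_grip [([0.5319, 0.2246, 0.1318], 0.43)]
6.775 pos [0.5283 0.2065 0.3035] yaw-x,y axes [[0.25, 0.968, -0.001], [0.968, -0.25, 0.0]] F [-0.5 -0.6  0.4] T [ 0.02 -0.    0.02] gap 0.0599 ff 0.0 j [ 0.3   0.14  1.69 -0.    1.31  0.55]
linear [0.0522, 0.0012, 0.2587] yaw -0.0075
scene [[303.537642   225.67560045]]
top [[193.88670983 214.60191529]]
```

```bash
python3 -m creep '{"claw":[0.4,0.4,0.4,0.4],"linear":[[0.045,0.002,0.12],[0.045,0.002,0.26],[0.045,0.002,0.31],[0.045,0.002,0.31]],"yaw":[0,0,0,0]}' >/dev/null;python3 - <<'E'
from h import *
st(); to([.533,.2245,.108],1.322)
p=env.grab_frame("scene"); v=p["pixels"]
u=proj(p,[[.533,.2265,.15]])[0].astype(int); t=env.grab_frame("top")["pixels"]
w=v[u[1]-45:u[1]+45,u[0]-45:u[0]+45,::-1]; k=t[175:255,155:235,::-1]
cv2.imwrite("pics/e.png",np.hstack([cv2.resize(w,(400,400),interpolation=2),cv2.resize(k,(400,400),interpolation=2)]))
E
```

```text
7.275 pos [0.5322 0.2227 0.1776] yaw-x,y axes [[0.251, 0.968, -0.002], [0.968, -0.251, -0.003]] F [-0.3 -0.2  0.2] T [ 0.02  0.02 -0.02] gap 0.0599 ff 0.0 j [ 0.32  0.28  1.79 -0.    1.08  0.57]
linear [0.0054, 0.0013, 0.1741] yaw -0.0099
```

View pics/e.png

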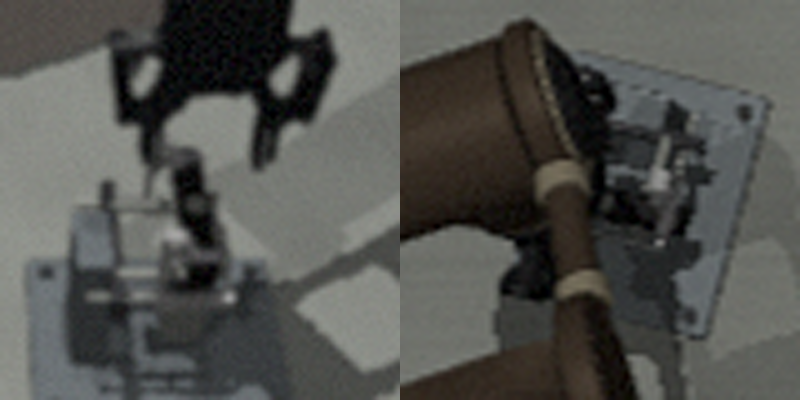

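The left half shows the open fingers at (152,150) and (262,150) above the handle bar, seen nearly end-on at (187,160) to (200,250). Next I check the lateral centring by projection.

```bash
python3 - <<'E'
from h import *
p=env.grab_frame("scene")
u=proj(p,[[.533,.2265,.15]])[0].astype(int)-45
s=env.get_state(); y=R.from_quat(s["tool_rot"]).as_matrix()[:,1]; P=s["position"]
hx=np.array([np.cos(-.249),np.sin(-.249),0]);hy=np.array([-hx[1],hx[0],0])
g=np.array([.533,.2245,.132])
pts=[P,P+.03*y,P-.03*y,g]+[g+a*.01*hx+b*.055*hy+[0,0,.012] for a in(-1,1) for b in(-1,1)]
print(np.round((proj(p,pts)-u+.5)*4.444))
E
```

```text
[[203. 168.]
 [157. 168.]
 [250. 168.]
 [199. 220.]
 [205. 148.]
 [227. 271.]
 [175. 148.]
 [196. 272.]]
```

```bash
python3 -m creep '{"claw":[0.4,0.4,0.4,0.4,0.4],"linear":[[0.006,0.005,0.08],[0.006,0.005,0.15],[0.006,0.005,0.174],[0.006,0.005,0.174],[0.006,0.005,0.174]],"yaw":[0,0,0,0,0]}' 30 ; python3 -m creep '{"claw":[0.1,-0.1,-0.2,-0.2],"linear":[[0,0,0],[0,0,0],[0,0,0],[0,0,0]],"yaw":[0,0,0,0]}' 30; python3 -c "
from h import *
st(); to([.5345,.2243,.108],1.322)"
```

```text
t: 8.05
position: [0.5377, 0.227, 0.1115]
tool_rot: [0.79, 0.613, 0.002, 0.001]
wrist_force: [0.0, -0.4, 0.6]
finger_gap: 0.0598
finger_force: 0.0
t: 8.55
position: [0.5358, 0.2267, 0.1097]
tool_rot: [0.79, 0.613, -0.0, -0.0]
wrist_force: [-2.6, 0.5, 1.2]
finger_gap: 0.0345
finger_force: 1.5
8.55 pos [0.5358 0.2267 0.1097] yaw-x,y axes [[0.249, 0.968, -0.0], [0.968, -0.249, -0.001]] F [-2.6  0.5  1.2] T [ 0.15  0.54 -0.04] gap 0.0345 ff 1.5 j [0.33 0.37 1.82 0.   0.95 0.58]
linear [-0.0066, -0.0018, 0.0041] yaw -0.0059
```

```bash
python3 -m creep '{"claw":[-0.4,-0.6,-1,-1,-1],"linear":[[0,0,0],[0,0,0],[0,0,0],[0,0,0],[0,0,0]],"yaw":[0,0,0,0,0]}' 30; python3 -m creep '{"claw":[-1,-1],"linear":[[0,0,0],[0,0,0]],"yaw":[0,0]}' 90
```

```text
t: 9.18
position: [0.5356, 0.2266, 0.1096]
tool_rot: [0.79, 0.613, -0.001, -0.0]
wrist_force: [-5.0, 1.6, 4.1]
finger_gap: 0.0197
finger_force: 32.8
t: 9.43
position: [0.5358, 0.2266, 0.1097]
tool_rot: [0.79, 0.613, -0.0, -0.0]
wrist_force: [-4.9, 1.7, 3.1]
finger_gap: 0.0191
finger_force: 87.8
```

```bash
python3 -m creep '{"claw":[-1,-1,-1,-1],"linear":[[0,0,-0.02],[0,0,-0.05],[0,0,-0.09],[0,0,-0.1]],"yaw":[0,0,0,0]}' 90; python3 -m creep '{"claw":[-1,-1,-1,-1,-1],"linear":[[0,0,-0.1],[0,0,-0.2],[0,0,-0.3],[0,0,-0.35],[0,0,-0.35]],"yaw":[0,0,0,0,0]}' 90; python3 - <<'E'
from h import *
look(["key_grip","key_mouth","hook_seat"])
p=env.grab_frame("scene"); t=env.grab_frame("top")
P=env.get_state()["position"]
u=proj(p,[P])[0].astype(int); k=proj(t,[P])[0].astype(int);print(u,k)
w=p["pixels"][u[1]-50:u[1]+110,u[0]-80:u[0]+80,::-1]; k=p["pixels"][120:180,240:300,::-1]
cv2.imwrite("pics/f.png",np.hstack([cv2.resize(w,(480,480),interpolation=2)]))
st()
E
```

```text
t: 9.93
position: [0.5385, 0.227, 0.1524]
tool_rot: [0.79, 0.613, 0.003, 0.001]
wrist_force: [-1.4, 0.8, -1.1]
finger_gap: 0.0187
finger_force: 89.5
t: 10.55
position: [0.539, 0.2269, 0.2933]
tool_rot: [0.79, 0.613, 0.004, 0.002]
wrist_force: [-0.1, -0.6, -2.6]
finger_gap: 0.019
finger_force: 89.6
scene key_grip [([0.5351, 0.2203, 0.3168], 0.69)]
scene key_mouth [([0.5371, 0.2264, 0.2003], 0.56)]
scene hook_seat [([0.5364, 0.2246, 0.1357], 0.89)]
top key_grip [([0.5378, 0.2214, 0.3083], 0.52)]
top key_mouth [([0.5377, 0.2228, 0.1952], 0.34)]
top hook_seat [([0.5329, 0.2292, 0.13], 0.57)]
[308 188] [183 209]
11.05 pos [0.5361 0.2264 0.2889] yaw-x,y axes [[0.249, 0.968, -0.001], [0.968, -0.249, -0.001]] F [-0.9 -0.1 -2.4] T [ 0.04 -0.03 -0.03] gap 0.019 ff 89.6 j [ 0.32  0.18  1.68 -0.    1.29  0.58]
```

View pics/f.png

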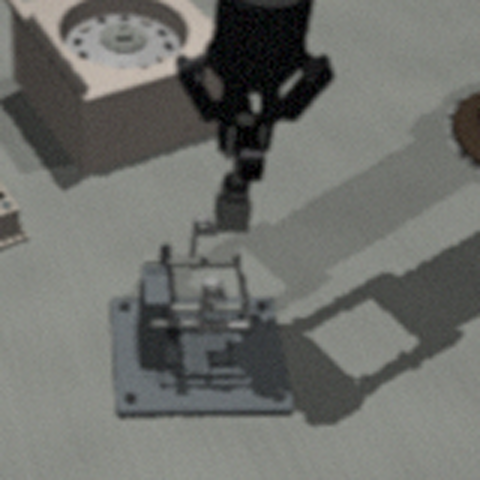

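The picture shows the key hanging in the fingers at (240,190) and clear of the stand. I carry it over to the nut.

```bash
python3 -c "
from h import *
to([.5015,-.2055,.275],1.355)"
python3 -m creep '{"claw":[-1,-1,-1,-1,-1,-1,-1,-1],"linear":[[-0.08,0.01,0],[-0.2,0.025,0],[-0.32,0.05,0],[-0.44,0.07,0],[-0.56,0.09,0],[-0.68,0.11,0],[-0.8,0.13,0],[-0.9,0.15,0]],"yaw":[0,0,0,0,0,0,0,0]}' 90 >/dev/null; python3 -c "
from h import *
st(); to([.5015,-.2055,.275],1.355)"
```

```text
linear [-1.0673, 0.1854, 0.0353] yaw -0.0689
12.05 pos [ 0.5044 -0.1389  0.2898] yaw-x,y axes [[0.25, 0.968, -0.0], [0.968, -0.25, 0.001]] F [ 0.2 -0.7 -2.5] T [-0.02 -0.06 -0.  ] gap 0.0187 ff 89.4 j [-0.35  0.06  1.81 -0.    1.27 -0.1 ]
linear [-0.1629, 0.0347, 0.037] yaw -0.0704
```

```bash

python3 -m creep '{"claw":[-1,-1,-1,-1],"linear":[[-0.08,0.02,0.02],[-0.16,0.035,0.04],[-0.163,0.035,0.04],[-0.163,0.035,0.04]],"yaw":[-0.05,-0.07,-0.07,-0.07]}' 90 >/dev/null; python3 - <<'E'
from h import *
look(["key_grip","key_mouth","nut_top"]);look(["key_grip","key_mouth","nut_top"])
p=env.grab_frame("scene"); t=env.grab_frame("top"); s=env.get_state()
u=proj(p,[[.5,-.209,.15]])[0].astype(int);k=proj(t,[[.5,-.209,.131]])[0].astype(int); print(u,k)
w=p["pixels"][u[1]-40:u[1]+20,u[0]-30:u[0]+30,::-1]; v=t["pixels"][k[1]-30:k[1]+30,k[0]-30:k[0]+30,::-1]
cv2.imwrite("pics/g.png",np.hstack([cv2.resize(x,(400,400),interpolation=2) for x in (w,v)]))
M=R.from_quat(s["tool_rot"]).as_matrix(); a=s["position"]
m=a-[.001,.0036,.0897]; print("mouth",m)
print("scene px pred mouth,nut", (np.round(proj(p,[m,[.5005,-.209,.131],[.5005,-.209,.1095]])-u+[30,40]+.5,1)*6.67).round())
st()
E
```

```text
scene key_grip [([0.498, -0.2059, 0.2977], 0.78)]
scene key_mouth [([0.5017, -0.2065, 0.1804], 0.6)]
scene nut_top [([0.753, -0.031, 0.0002], 0.61), ([0.4975, -0.2063, 0.1324], 0.38)]
top key_grip [([0.5027, -0.2086, 0.2955], 0.47)]
top key_mouth []
top nut_top [([0.506, -0.2077, 0.1303], 0.45), ([0.5316, 0.2272, 0.1313], 0.3)]
scene key_grip [([0.4999, -0.2043, 0.297], 0.74)]
scene key_mouth [([0.501, -0.2089, 0.1823], 0.53)]
scene nut_top [([0.4982, -0.2072, 0.1335], 0.37)]
top key_grip [([0.5036, -0.209, 0.295], 0.63)]
top key_mouth []
top nut_top [([0.5017, -0.2105, 0.1336], 0.48)]
[269 140] [327 224]
mouth [ 0.50096984 -0.20737208  0.18397502]
scene px pred mouth,nut [[209. 227.]
 [205. 304.]
 [203. 335.]]
13.45 pos [ 0.502  -0.2038  0.2737] yaw-x,y axes [[0.214, 0.977, 0.0], [0.977, -0.214, 0.0]] F [ 0.3  0.1 -3.2] T [ 0.02 -0.01 -0.02] gap 0.0188 ff 89.4 j [-0.47  0.11  1.79  0.    1.25 -0.25]
```

View pics/g.png

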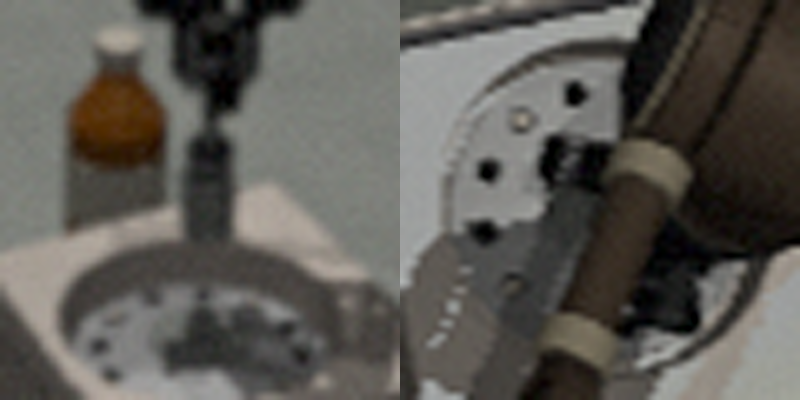

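Left half: the socket is at (210,235), straight above the nut as predicted. I lower it in steps.

```bash

python3 -m creep '{"claw":[-1,-1,-1,-1],"linear":[[-0.004,0,0.08],[-0.004,0,0.14],[-0.004,0,0.157],[-0.004,0,0.157]],"yaw":[0,0,0,0]}' 90 ; 
python3 -m creep '{"claw":[-1,-1,-1,-1],"linear":[[0,0,0.01],[0,0,0.02],[0,0,0.025],[0,0,0.025]],"yaw":[0,0,0,0]}' 90 ;python3 -c "
from h import *
st()"
```

```text
t: 13.95
position: [0.5017, -0.2053, 0.2109]
tool_rot: [0.779, 0.627, -0.0, -0.0]
wrist_force: [-0.1, -0.4, -1.9]
finger_gap: 0.0192
finger_force: 89.4
t: 14.45
position: [0.5016, -0.2054, 0.2009]
tool_rot: [0.779, 0.627, -0.0, 0.0]
wrist_force: [0.2, -1.0, -3.9]
finger_gap: 0.019
finger_force: 89.5
14.45 pos [ 0.5016 -0.2054  0.2009] yaw-x,y axes [[0.213, 0.977, -0.0], [0.977, -0.213, 0.0]] F [ 0.2 -1.  -3.9] T [-0.15 -0.01 -0.04] gap 0.019 ff 89.5 j [-0.47  0.18  1.86 -0.    1.1  -0.25]
```

```bash

python3 -m creep '{"claw":[-1,-1,-1],"linear":[[0,0,0.003],[0,0,0.006],[0,0,0.006]],"yaw":[0,0,0]}' 90 ;python3 -c "
from h import *
st()"
```

```text
t: 14.82
position: [0.5017, -0.2054, 0.1984]
tool_rot: [0.779, 0.627, -0.0, 0.0]
wrist_force: [-0.8, -1.3, -2.4]
finger_gap: 0.0191
finger_force: 89.5
14.825 pos [ 0.5017 -0.2054  0.1984] yaw-x,y axes [[0.214, 0.977, -0.0], [0.977, -0.214, 0.0]] F [-0.8 -1.3 -2.4] T [-0.24 -0.05  0.  ] gap 0.0191 ff 89.5 j [-0.47  0.18  1.86 -0.    1.1  -0.25]
```

```bash

python3 -m creep '{"claw":[-1,-1,-1,-1,-1],"linear":[[0,0.001,0],[0,0.002,0],[-0.001,0.003,0],[-0.001,0.004,0],[-0.001,0.004,0]],"yaw":[0.2,0.4,0.6,0.8,0.8]}' 110 ;python3 -c "
from h import *
st()"
```

```text
t: 15.45
position: [0.5029, -0.2068, 0.1985]
tool_rot: [0.892, 0.452, -0.001, 0.001]
wrist_force: [-0.8, -3.8, -2.7]
finger_gap: 0.0186
finger_force: 108.4
15.45 pos [ 0.5029 -0.2068  0.1985] yaw-x,y axes [[0.591, 0.807, -0.002], [0.807, -0.591, 0.001]] F [-0.8 -3.8 -2.7] T [-0.78  0.28  0.  ] gap 0.0186 ff 108.4 j [-0.47  0.19  1.86 -0.    1.1   0.16]
```

```bash

python3 -m creep '{"claw":[-1,-1,-1,-1],"linear":[[-0.002,0.002,0],[-0.002,0.003,0],[-0.003,0.004,0],[-0.003,0.004,0]],"yaw":[0.15,0.3,0.4,0.4]}' 110 >/dev/null ;python3 -c "
from h import *
st()"
```

```text
15.95 pos [ 0.5035 -0.208   0.1985] yaw-x,y axes [[0.746, 0.666, -0.0], [0.666, -0.746, -0.0]] F [-0.8 -1.1 -2.5] T [-0.45  0.26 -0.04] gap 0.0189 ff 108.5 j [-0.47  0.19  1.85 -0.    1.1   0.37]
```

```bash

python3 -m creep '{"claw":[-1,-1,-1],"linear":[[0,0.0005,0],[0,0.001,0],[0,0.001,0]],"yaw":[0.1,0.15,0.15]}' 110 >/dev/null ;python3 -c "
from h import *
st()"
python3 -m creep '{"claw":[-1,-1,-1],"linear":[[0,0.0005,0],[0,0.001,0],[0,0.001,0]],"yaw":[0.07,0.12,0.12]}' 110 >/dev/null ;python3 -c "
from h import *
st()"
```

```text
16.325 pos [ 0.5038 -0.2082  0.1985] yaw-x,y axes [[0.796, 0.605, -0.0], [0.605, -0.796, -0.0]] F [-1.5 -1.7 -0.3] T [-0.39  0.45  0.04] gap 0.019 ff 108.5 j [-0.47  0.19  1.85 -0.    1.1   0.45]
16.7 pos [ 0.5041 -0.2085  0.1985] yaw-x,y axes [[0.833, 0.553, -0.0], [0.553, -0.833, -0.0]] F [-1.7 -1.5 -0.3] T [-0.36  0.57  0.04] gap 0.0185 ff 108.7 j [-0.47  0.19  1.85 -0.    1.1   0.51]
```

```bash

python3 -m creep '{"claw":[-1,-1,-1],"linear":[[-0.002,0.0005,0],[-0.002,0.001,0],[-0.002,0.001,0]],"yaw":[0.08,0.15,0.15]}' 110 >/dev/null ;python3 -c "
from h import *
st()"
python3 -m creep '{"claw":[-1,-1,-1],"linear":[[0,0.0005,0],[0,0.001,0],[0,0.001,0]],"yaw":[0.08,0.15,0.15]}' 110 >/dev/null ;python3 -c "
from h import *
st()"
```

```text
17.075 pos [ 0.5038 -0.2091  0.1985] yaw-x,y axes [[0.874, 0.486, 0.0], [0.486, -0.874, -0.0]] F [-1.5 -0.4 -0.5] T [-0.11  0.35 -0.03] gap 0.0185 ff 108.7 j [-0.47  0.19  1.85  0.    1.1   0.59]
17.45 pos [ 0.504  -0.2095  0.1985] yaw-x,y axes [[0.909, 0.417, 0.0], [0.417, -0.909, -0.0]] F [-0.8 -0.3  0.2] T [-0.08  0.34  0.37] gap 0.0187 ff 108.7 j [-0.47  0.19  1.85  0.    1.1   0.67]
```

```bash

python3 -m creep '{"claw":[-1,-1,-1],"linear":[[0,0.0005,0],[0,0.0005,0],[0,0.0005,0]],"yaw":[0.05,0.08,0.08]}' 110 >/dev/null ;python3 -c "
from h import *
st()"
python3 -m creep '{"claw":[-1,-1,-1],"linear":[[0,0.0005,0],[0,0.0005,0],[0,0.0005,0]],"yaw":[0.05,0.08,0.08]}' 110 >/dev/null ;python3 -c "
from h import *
st()"
```

```text
17.825 pos [ 0.504  -0.2097  0.1984] yaw-x,y axes [[0.926, 0.377, 0.0], [0.377, -0.926, -0.0]] F [-1.1  0.5 -0.3] T [0.05 0.29 0.44] gap 0.0184 ff 108.7 j [-0.47  0.19  1.85  0.    1.1   0.71]
18.2 pos [ 0.5041 -0.2099  0.1985] yaw-x,y axes [[0.941, 0.338, 0.0], [0.338, -0.941, -0.0]] F [-0.9 -0.6 -0.5] T [0.19 0.34 0.43] gap 0.0189 ff 108.7 j [-0.47  0.19  1.85  0.    1.1   0.75]
```

```bash

python3 -m creep '{"claw":[-1,-1,-1],"linear":[[0,0,0],[0,0,0],[0,0,0]],"yaw":[0.04,0.05,0.05]}' 110 >/dev/null ;python3 -c "
from h import *
st()"
python3 -m creep '{"claw":[-1,-1,-1,-1],"linear":[[0,-0.0005,0],[0,-0.0015,0],[0,-0.002,0],[0,-0.002,0]],"yaw":[-0.1,-0.2,-0.3,-0.3]}' 110 >/dev/null ;python3 -c "
from h import *
st()"
```

```text
18.575 pos [ 0.5041 -0.21    0.1985] yaw-x,y axes [[0.95, 0.313, 0.0], [0.313, -0.95, -0.0]] F [-0.8  0.2 -0.5] T [0.14 0.29 0.45] gap 0.0185 ff 108.7 j [-0.47  0.19  1.85  0.    1.1   0.78]
19.075 pos [ 0.5038 -0.2094  0.1983] yaw-x,y axes [[0.89, 0.457, 0.0], [0.457, -0.89, -0.0]] F [-1.1 -0.2 -1.4] T [0.02 0.22 0.08] gap 0.019 ff 108.6 j [-0.47  0.19  1.85  0.    1.1   0.62]
```

```bash

python3 -m creep '{"claw":[-1,-1,-1],"linear":[[0,-0.0005,0],[0,-0.001,0],[0,-0.001,0]],"yaw":[-0.08,-0.13,-0.13]}' 110 >/dev/null ;python3 -c "
from h import *
st()"
```

```text
19.45 pos [ 0.5039 -0.209   0.1984] yaw-x,y axes [[0.856, 0.517, 0.0], [0.517, -0.856, 0.0]] F [ 0.1 -0.1 -2.6] T [0.03 0.   0.03] gap 0.0184 ff 108.4 j [-0.47  0.19  1.85  0.    1.1   0.55]
```

```bash

python3 -m creep '{"claw":[-1,-1,-1,-1],"linear":[[0,0,-0.02],[0,0,-0.05],[0,0,-0.08],[0,0,-0.08]],"yaw":[0,0,0,0]}' 110 >/dev/null ;python3 -c "
from h import *
st()"
python3 -m creep '{"claw":[-1,-1,-1],"linear":[[0,0,-0.1],[0,0,-0.16],[0,0,-0.16]],"yaw":[0,0,0]}' 110 >/dev/null ;python3 -c "
from h import *
st();to([.5358,.2266,.295],1.319)"
```

```text
19.95 pos [ 0.505  -0.2095  0.2327] yaw-x,y axes [[0.856, 0.517, 0.002], [0.517, -0.856, 0.004]] F [-0.2 -0.2 -2.8] T [-0.02 -0.01 -0.01] gap 0.0188 ff 108.5 j [-0.47  0.15  1.82  0.    1.16  0.55]
20.325 pos [ 0.5051 -0.2096  0.2969] yaw-x,y axes [[0.856, 0.518, 0.003], [0.517, -0.856, 0.005]] F [ 0.  -0.8 -2.9] T [0.03 0.01 0.01] gap 0.0188 ff 108.5 j [-0.47  0.1   1.75  0.    1.29  0.55]
linear [0.63, -0.8934, 0.0025] yaw -1.4803
```

The hang-up needs a higher grip, so I set the key back on the nut, where it stands on the flange, and regrasp about 12 mm higher.

```bash

python3 -m creep '{"claw":[-1,-1,-1,-1],"linear":[[0,0,0.08],[0,0,0.15],[0,0,0.19],[0,0,0.19]],"yaw":[0,0,0,0]}' 110 >/dev/null ;python3 -c "
from h import *
st()"
python3 -m creep '{"claw":[-1,-1,-1,-1],"linear":[[0,0,0.03],[0,0,0.05],[0,0,0.053],[0,0,0.053]],"yaw":[0,0,0,0]}' 110 >/dev/null ;python3 -c "
from h import *
st()"
```

```text
20.825 pos [ 0.5021 -0.2081  0.216 ] yaw-x,y axes [[0.856, 0.518, -0.003], [0.518, -0.856, -0.004]] F [ 0.5  0.1 -2.2] T [0.01 0.02 0.01] gap 0.019 ff 108.4 j [-0.47  0.17  1.84  0.    1.14  0.55]
21.325 pos [ 0.5041 -0.2091  0.1978] yaw-x,y axes [[0.856, 0.518, 0.001], [0.518, -0.856, 0.001]] F [-0.1  0.1 -0.1] T [0.03 0.05 0.01] gap 0.0186 ff 108.9 j [-0.47  0.19  1.85 -0.    1.1   0.55]
```

```bash

python3 -m creep '{"claw":[-0.4,0,0.2,0.2,0.2,0.2],"linear":[[0,0,0],[0,0,0],[0,0,0],[0,0,0],[0,0,0],[0,0,0]],"yaw":[0,0,0,0,0,0]}' 30 ;python3 -m creep '{"claw":[0.2,0.2,0.2,0.2],"linear":[[-0.005,0,-0.015],[-0.009,0,-0.03],[-0.009,0,-0.03],[-0.009,0,-0.03]],"yaw":[0,0,0,0]}' 30;python3 - <<'E'
from h import *
o=look(["key_grip","key_mouth"]); st()
p=o["scene"]; t=o["top"]
u=proj(p,[[.5,-.209,.19]])[0].astype(int);k=proj(t,[[.5,-.209,.131]])[0].astype(int)
w=p["pixels"][u[1]-30:u[1]+30,u[0]-30:u[0]+30,::-1]; v=t["pixels"][k[1]-30:k[1]+30,k[0]-30:k[0]+30,::-1]
cv2.imwrite("pics/i.png",np.hstack([cv2.resize(x,(400,400),interpolation=2) for x in (w,v)]))
E
```

```text
t: 22.08
position: [0.5037, -0.2089, 0.1973]
tool_rot: [0.963, 0.269, 0.0, 0.0]
wrist_force: [0.2, -0.9, 0.7]
finger_gap: 0.0508
finger_force: 0.0
t: 22.58
position: [0.5006, -0.2108, 0.2095]
tool_rot: [0.963, 0.269, 0.0, 0.0]
wrist_force: [0.1, 0.3, -0.4]
finger_gap: 0.0514
finger_force: 0.0
scene key_grip []
scene key_mouth [([0.4986, -0.21, 0.1055], 0.49)]
top key_grip [([0.5003, -0.2108, 0.2186], 0.67)]
top key_mouth []
22.875 pos [ 0.5005 -0.2107  0.2091] yaw-x,y axes [[0.856, 0.518, -0.0], [0.518, -0.856, -0.0]] F [ 0.2 -0.4 -0.5] T [-0.03 -0.04  0.  ] gap 0.051 ff 0.0 j [-0.48  0.17  1.85  0.    1.12  0.55]
```

View pics/i.png

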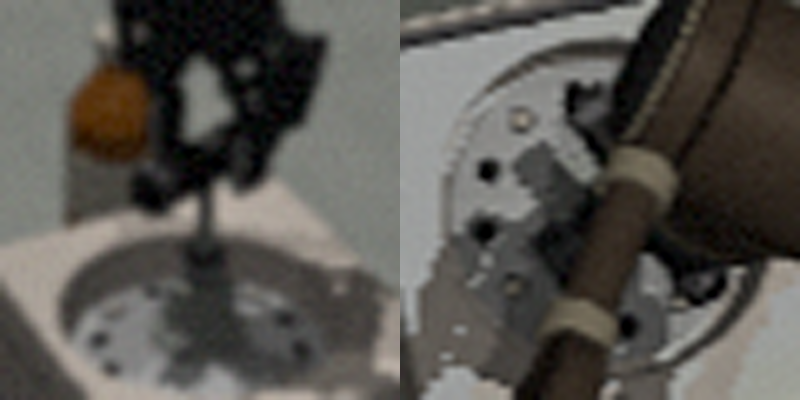

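The key stands upright on the nut at (205,220) with the open fingers astride the handle. I close on it.

```bash

python3 -m creep '{"claw":[0,-0.3,-0.6,-1,-1,-1],"linear":[[0,0,0],[0,0,0],[0,0,0],[0,0,0],[0,0,0],[0,0,0]],"yaw":[0,0,0,0,0,0]}' 30 >/dev/null;python3 -m creep '{"claw":[-1,-1],"linear":[[0,0,0],[0,0,0]],"yaw":[0,0]}' 90 >/dev/null; python3 -c "
from h import *
st()";
python3 -m creep '{"claw":[-1,-1,-1,-1,-1,-1],"linear":[[0,0,-0.02],[0,0,-0.06],[0,0,-0.12],[0,0,-0.2],[0,0,-0.24],[0,0,-0.24]],"yaw":[0,0,0,0,0,0]}' 90;  python3 -c "
from h import *
st()
to([.535,.223,.31],1.321)"
```

```text
23.875 pos [ 0.5007 -0.2109  0.2096] yaw-x,y axes [[0.856, 0.518, 0.0], [0.518, -0.856, 0.0]] F [-0.   0.4  2.3] T [ 0.02  0.01 -0.  ] gap 0.0183 ff 89.5 j [-0.48  0.17  1.85 -0.    1.12  0.55]
t: 24.62
position: [0.5014, -0.2111, 0.3071]
tool_rot: [0.963, 0.269, 0.001, 0.001]
wrist_force: [0.4, -0.1, -2.2]
finger_gap: 0.0182
finger_force: 89.1
24.625 pos [ 0.5014 -0.2111  0.3071] yaw-x,y axes [[0.856, 0.518, 0.002], [0.518, -0.856, 0.003]] F [ 0.4 -0.1 -2.2] T [-0.01  0.02  0.  ] gap 0.0182 ff 89.1 j [-0.48  0.09  1.74  0.    1.31  0.55]
linear [0.6336, -0.8851, -0.0087] yaw -1.484
```

```bash

python3 -m creep '{"claw":[-1,-1,-1,-1,-1,-1,-1,-1],"linear":[[0.04,-0.06,-0.01],[0.11,-0.16,-0.01],[0.19,-0.27,-0.01],[0.27,-0.38,-0.01],[0.35,-0.49,-0.01],[0.43,-0.6,-0.01],[0.5,-0.7,-0.01],[0.55,-0.77,-0.01]],"yaw":[-0.1,-0.24,-0.38,-0.5,-0.63,-0.76,-0.89,-1]}' 90 >/dev/null;  python3 -c "
from h import *
st()
to([.5355,.226,.31],1.321)"
```

```text
25.625 pos [0.5281 0.1686 0.3072] yaw-x,y axes [[0.479, 0.878, -0.002], [0.878, -0.479, -0.003]] F [ 0.7 -0.6 -3. ] T [ 0.01 -0.02  0.05] gap 0.0182 ff 89.0 j [0.23 0.11 1.72 0.   1.32 0.73]
linear [0.1347, -0.0526, -0.007] yaw -0.4771
```

```bash

python3 -m creep '{"claw":[-1,-1,-1,-1,-1],"linear":[[0.05,-0.02,0],[0.1,-0.04,0],[0.135,-0.053,0],[0.135,-0.053,0],[0.135,-0.053,0]],"yaw":[-0.15,-0.3,-0.47,-0.477,-0.477]}' 90 >/dev/null;  python3 - <<'E'
from h import *
st()
to([.5355,.226,.31],1.321)
for _ in range(3): look(["key_grip","key_mouth","hook_seat"])
E
```

```text
26.25 pos [0.5363 0.2234 0.308 ] yaw-x,y axes [[0.252, 0.968, -0.002], [0.968, -0.252, -0.002]] F [ 0.2  0.2 -2.7] T [-0.    0.02  0.02] gap 0.0184 ff 89.2 j [ 0.32  0.16  1.65 -0.    1.33  0.57]
linear [0.0057, -0.0034, -0.0049] yaw -0.0093
scene key_grip [([0.5329, 0.2238, 0.32], 0.82)]
scene key_mouth [([0.5354, 0.2233, 0.2051], 0.66), ([0.7545, -0.0291, -0.0004], 0.49)]
scene hook_seat [([0.5403, 0.2287, 0.1357], 0.82)]
top key_grip [([0.4686, 0.5274, -0.0017], 0.57), ([0.536, 0.2246, 0.3177], 0.51)]
top key_mouth [([0.5373, 0.2241, 0.2059], 0.37)]
top hook_seat [([0.5313, 0.2298, 0.1332], 0.73)]
scene key_grip [([0.5336, 0.2232, 0.3196], 0.75)]
scene key_mouth [([0.5375, 0.2256, 0.2042], 0.59)]
scene hook_seat [([0.5335, 0.2259, 0.1322], 0.79)]
top key_grip [([0.5377, 0.2243, 0.3206], 0.52)]
top key_mouth [([0.5378, 0.2244, 0.2085], 0.6)]
top hook_seat [([0.5332, 0.2298, 0.1323], 0.66)]
scene key_grip [([0.5324, 0.2248, 0.3197], 0.96), ([0.5353, 0.2261, 0.1334], 0.25)]
scene key_mouth [([0.5006, -0.2119, 0.0004], 0.73), ([0.5357, 0.2256, 0.2077], 0.68)]
scene hook_seat [([0.535, 0.2268, 0.1345], 0.61)]
top key_grip [([0.5374, 0.2226, 0.3197], 0.71)]
top key_mouth [([0.54, 0.2256, 0.208], 0.43)]
top hook_seat [([0.5339, 0.2289, 0.1317], 0.84)]
```

```bash

python3 -m creep '{"claw":[-1,-1,-1,-1,-1],"linear":[[0.005,-0.003,0],[0.005,-0.003,0.1],[0.005,-0.003,0.2],[0.005,-0.003,0.31],[0.005,-0.003,0.31]],"yaw":[-0.01,-0.01,-0.01,-0.01,-0.01]}' 90 >/dev/null;  python3 -m creep '{"claw":[-1,-1],"linear":[[0,0,0],[0,0,0]],"yaw":[0,0]}' 90 >/dev/null;python3 - <<'E'
from h import *
st()
to([.5355,.226,.17],1.321)
E
```

```text
28.325 pos [0.5383 0.2271 0.1882] yaw-x,y axes [[0.246, 0.969, 0.003], [0.969, -0.246, 0.004]] F [ 0.3  0.4 -1.5] T [ 0.02  0.01 -0.01] gap 0.0179 ff 89.0 j [0.32 0.27 1.77 0.   1.09 0.57]
linear [-0.0046, -0.0064, 0.0455] yaw 0.003
```

```bash
python3 -m creep '{"claw":[-1,-1],"linear":[[-0.002,-0.003,0.03],[-0.002,-0.003,0.03]],"yaw":[0,0]}' 90 >/dev/null;python3 -m creep '{"claw":[-1,-1],"linear":[[0,0,0],[0,0,0]],"yaw":[0,0]}' 90 >/dev/null;python3 - <<'E'
from h import *
st()
to([.5355,.226,.121],1.321)
E
```

```text
28.825 pos [0.535  0.226  0.1735] yaw-x,y axes [[0.246, 0.969, 0.0], [0.969, -0.246, 0.0]] F [-0.7  0.2 -1.8] T [-0.02 -0.01 -0.01] gap 0.0183 ff 89.2 j [0.32 0.29 1.79 0.   1.07 0.57]
linear [0.0003, 0.0011, 0.1312] yaw 0.003
```

```bash
python3 -m creep '{"claw":[-1,-1,-1,-1],"linear":[[0,0.001,0.02],[0,0.001,0.045],[0,0.001,0.06],[0,0.001,0.06]],"yaw":[0,0,0,0]}' 90 ;python3 -m creep '{"claw":[-1,-1,-1,-1],"linear":[[0,0,0.02],[0,0,0.04],[0,0,0.05],[0,0,0.05]],"yaw":[0,0,0,0]}' 90
```

```text
t: 29.32
position: [0.5336, 0.2257, 0.1476]
tool_rot: [0.789, 0.614, -0.002, -0.001]
wrist_force: [-2.4, -0.1, -3.9]
finger_gap: 0.0181
finger_force: 89.0
t: 29.82
position: [0.5346, 0.2257, 0.1283]
tool_rot: [0.789, 0.614, -0.001, -0.0]
wrist_force: [-3.0, 1.1, -4.4]
finger_gap: 0.0182
finger_force: 89.1
```

```bash
python3 -m creep '{"claw":[-1,-1,-1],"linear":[[0,0,0.008],[0,0,0.012],[0,0,0.012]],"yaw":[0,0,0]}' 90 ;python3 -m creep '{"claw":[-1,-1,-1],"linear":[[0,0,0.004],[0,0,0.008],[0,0,0.008]],"yaw":[0,0,0]}' 90
```

```text
t: 30.2
position: [0.5349, 0.2258, 0.1238]
tool_rot: [0.789, 0.614, -0.0, -0.0]
wrist_force: [-2.7, 1.4, -5.7]
finger_gap: 0.0184
finger_force: 88.7
t: 30.58
position: [0.5361, 0.2258, 0.1217]
tool_rot: [0.789, 0.614, 0.001, 0.0]
wrist_force: [0.6, 0.1, -1.8]
finger_gap: 0.018
finger_force: 89.2
```

```bash
python3 -m creep '{"claw":[-1,-1,-1],"linear":[[0,0,0.003],[0,0,0.005],[0,0,0.005]],"yaw":[0,0,0]}' 90 ; python3 - <<'E'
from h import *
o=look(["key_grip","keeper","thumb_plate"]); st()
p=o["scene"];t=o["top"]
u=proj(p,[[.533,.2265,.12]])[0].astype(int)
w=p["pixels"][u[1]-40:u[1]+40,u[0]-40:u[0]+40,::-1]
cv2.imwrite("pics/j.png",cv2.resize(w,(480,480),interpolation=2))
E
```

```text
t: 30.95
position: [0.5361, 0.2259, 0.1215]
tool_rot: [0.789, 0.614, 0.001, 0.0]
wrist_force: [-3.2, -1.9, 6.5]
finger_gap: 0.0182
finger_force: 90.5
scene key_grip [([0.5337, 0.2251, 0.1325], 0.64), ([0.5364, 0.2295, -0.0017], 0.45)]Traceback (most recent call last):
  File "<stdin>", line 2, in <module>
  File "h.py", line 10, in look
    r=env.place_of(p,n)[:2]
      ~~~~~~~~~~~~^^^^^
ValueError: it knows: bottle, centrifuge, hook_seat, key_grip, key_mouth, nut_top, rotor_lid, stand, thumb_plate, vial_tray
```

```bash
python3 -m creep '{"claw":[-1,-0.6,-0.2,0,0.2,0.2,0.2],"linear":[[0,0,-0.002],[0,0,-0.002],[0,0,-0.002],[0,0,-0.002],[0,0,-0.002],[0,0,-0.002],[0,0,-0.002]],"yaw":[0,0,0,0,0,0,0]}' 30 ; python3 -m creep '{"claw":[0.2,0.2,0.2,0.2,0.2,0.2],"linear":[[0,0,-0.03],[0,0,-0.08],[0,0,-0.16],[0,0,-0.3],[0,0,-0.4],[0,0,-0.4]],"yaw":[0,0,0,0,0,0]}' 30 ; python3 -m creep '{"claw":[0.2,0.2,0.2,0.2],"linear":[[-0.1,0,0],[-0.2,0,0],[-0.3,0,0],[-0.3,0,0]],"yaw":[0,0,0,0]}' 30;python3 - <<'E'
from h import *
o=look(["key_grip","key_mouth","thumb_plate","hook_seat"]); st()
p=o["scene"];t=o["top"]
u=proj(p,[[.533,.2265,.12]])[0].astype(int);k=proj(t,[[.533,.2265,.12]])[0].astype(int)
w=p["pixels"][u[1]-40:u[1]+40,u[0]-40:u[0]+40,::-1];v=t["pixels"][k[1]-35:k[1]+35,k[0]-35:k[0]+35,::-1]
cv2.imwrite("pics/j.png",np.hstack([cv2.resize(x,(400,400),interpolation=2) for x in (w,v)]))
E
```

```text
t: 31.92
position: [0.5352, 0.2258, 0.1199]
tool_rot: [0.789, 0.614, -0.0, -0.0]
wrist_force: [0.2, 0.2, 0.3]
finger_gap: 0.0512
finger_force: 0.0
t: 32.67
position: [0.5383, 0.2268, 0.2863]
tool_rot: [0.789, 0.614, 0.005, 0.002]
wrist_force: [-0.6, 0.1, -0.2]
finger_gap: 0.0511
finger_force: 0.0
t: 33.17
position: [0.5044, 0.1074, 0.2791]
tool_rot: [0.79, 0.613, -0.001, -0.0]
wrist_force: [0.1, 0.1, -0.0]
finger_gap: 0.0512
finger_force: 0.0
scene key_grip [([0.5324, 0.2256, 0.1286], 0.54)]
scene key_mouth [([0.5119, 0.233, 0.1104], 0.75), ([0.5356, 0.2252, 0.0178], 0.4)]
scene thumb_plate [([0.5146, 0.2314, 0.1115], 0.66)]
scene hook_seat [([0.5399, 0.2277, 0.1334], 0.67)]
top key_grip []
top key_mouth []
top thumb_plate []
top hook_seat []
33.675 pos [0.5058 0.11   0.28  ] yaw-x,y axes [[0.245, 0.97, -0.0], [0.97, -0.245, -0.0]] F [ 0.4  0.8 -0.7] T [-0.03 -0.    0.01] gap 0.0513 ff 0.0 j [0.13 0.06 1.83 0.   1.26 0.38]
```

View pics/j.png

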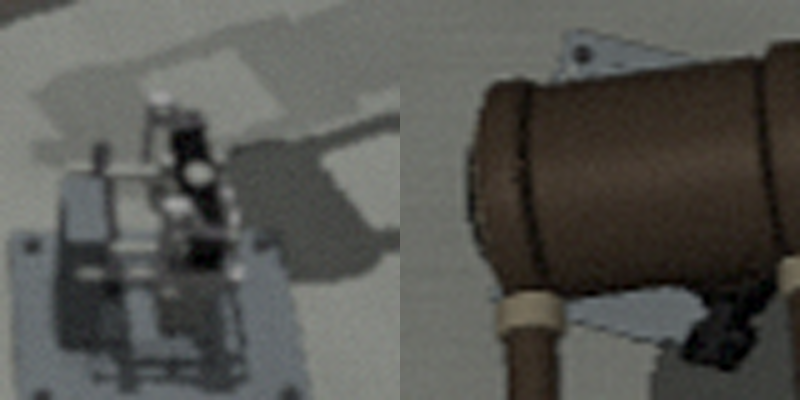

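The key hangs at (190,180) with both claws, at (160,100) and (178,205), over the handle's rear edge. The thumb plate is back at its original shut position, and the robot is touching nothing, so I hand the job in.

```bash
python3 -c "
from plant import env
print(env.close_job())"
```

```text
the job is handed in; nothing more can be done
None
```

I tightened the nut to the clutch's slip torque (steady at about 0.44 N m), eased the key back, and hung it on the hook with the keeper shut over the handle. I then handed the job in at about 34 s, with no verdict returned.

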